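Free the seized clamp on the head tube

ROBOT

A 6-joint arm with a two-finger parallel gripper is mounted at the origin on the work surface. World frame = base frame: x ahead of the robot, y to its left, z up, the work surface at z = 0. Lengths are in m, angles in degrees, forces in N, time in s.
With the tool pointing down it reaches from about 0.3 to 0.75 m from the base axis. Payload 8.5 kg.
Tool frame: the origin (TCP) lies on the centre line of the jaws, within the pads' length; the fingertips stand 14 mm ahead of it and the grasp point (between the pads) lies 5 mm behind it; z points along the fingers, y is the direction in which the jaws open and shut (so a half turn about z gives the same grasp; the last joint's range is limited). The gripper opens to 85 mm and grips with 20 to 120 N. Pads are 22 mm wide; open, the fingers measure 114 mm over their backs; the gripper's body (76 mm by 85 mm) begins 54 mm behind the grasp point. The pads swing forward as they close: fully open they stand 13 mm farther back than shut.
Start: joints at [-80.403, 21.807, 74.336, -0, 83.858, -12.336], TCP at [0.205, -0.51, 0.245] pointing down, gripper open.
Joint ranges: [-178.18, 178.18], [-50.72, 133.34], [12.68, 142.11], [-81.47, 261.47], [9.98, 163.14], [-165.26, 165.26]. Speed limits (degrees/s): [136.94, 136.94, 180, 180, 180, 180].

INTERFACE

Orientations are given as a 3x3 rotation matrix whose columns are the frame's x, y, z axes.
In Python, from rig import env, optics, order, finder gives the robot as it stands.
- The arm moves only by the tool play_rows, never from a script. Its argument "commands" is a list of rows, each an object of numbers: "grip": the closure, from -1 (fully open) to 1 (shut); "x", "y", "z": the shift along the tool's x, y, z in m; "rx", "ry", "rz": the turn, a rotation vector about the tool's x, y, z in rad. A call has 1 to 12 rows; each row shifts and turns the commanded pose from where the row before left it, along the tool's axes as they then stand; what a row does not reach is not made up. A row lasts 1/8 s, in which the tool goes at most 62.5 mm and 10.7 degrees, less where a joint would pass 70% of its speed; a pose out of reach is approached as far as the arm can. A call is refused whole if a number of a shift passes 0.0625 or a number of a turn 0.188, either way. A call with a gripper value outside its range is refused whole. The fingers move at their own pace and stop on an object; "squeeze" is the grip in N (left out, the last holds). Time passes only in rows, so rows that do not move let the fingers close. It gives the time, the measured TCP pose, the force and the opening at its end, in the units of the state.
- env.observe(): the state, without advancing time (a new reading comes with each control period).
- optics.get_image(name): name is "side" or "top"; returns a dict with "color" (420x560x3 uint8, blue, green, red), "range_z" (420x560 float32, m along the optical axis (not along the pixel's ray), 0 where there is no reading), "fov_y" (degrees; the focal length in pixels is half the picture's height over the tangent of half this angle, whatever the lens; pixels are square), "cx", "cy" (the principal point, pixels), "dist_coeffs" ([k1, k2, p1, p2, k3] as OpenCV has them; the pictures are not rectified), "cam_to_world" (4x4, takes a point from camera to world coordinates). Camera axes: x right, y down, z forward; pixel columns grow to the right and rows downward; lengths in m; the calibration is good to about 2 mm. A picture is of the moment at which its call begins.
- order.close_job(): hands the job in, once; it reports no verdict.
Trained networks look in the newest picture that a camera, given by its name, has taken for a name from the list of things; names that differ only in an ending like _2 or _b are one class to them, and where a whole thing is asked for, a point or a joint stands for the part that bears it (a point fixed in the world has none). Each returns a list of dicts, best first, with "conf" (0 to 1); they miss things now and then, are a little off and sometimes report something else, mostly with a low value. They report only what shows in the picture. A call takes as long as a camera call.
- finder.boxes_of(camera, thing): "point" ([x, y, z] in m, in world coordinates, good to about 4 mm: the middle of the surface that is visible of it).
The state is a dict: "time_s": time; "q": joint angles; "qvel": joint speeds; "joint_efforts": joint torques, N m; "position": TCP position; "tool_rot": TCP orientation; "ft_force": force on the tool from outside, world axes, zero at the start; "wrist_torque": the same for the moment, N m; "grip_width": finger opening in m.
Only numpy, scipy, OpenCV 4.12 (cv2) and the standard library are available. Lean on these libraries where they do the work, as an engineer would, in place of code of your own. Each camera call takes 0.05 s, during which the arm holds its last target.

TASK

Three tube clamps stand on the bench; the one holding the fat head tube has seized. Grip the black knob on top of that clamp firmly, break it loose with a short firm twist anticlockwise (seen from above), carry on until it has turned about a quarter turn, then let go. Leave the knobs of the other two clamps (one with a thin tube, one empty) as they are.

Things in the scene. Friction and masses are not known exactly. Their poses are not given: they have to be found in the camera images.
- head_knob (a joint): Turn of the seized knob, rad: 0 at the start (tight, at its stop), grows anticlockwise seen from above, stop at 2.6. It takes about 0.45 N m over the first 0.33 rad, then suddenly turns freely (about 0.03 N m) and stays where left. The knob does not rise. Its clamp, bolted to the bench, holds a black head tube with bare steel ends, 44 mm thick, 160 mm long, level under the bridge.
- head_knob_grip (a point): Grip point of the seized knob: on its upright axis, 10 mm below its flat top. Round fluted black knob, 48 mm across, 118 to 148 mm above the bench, thin grey pointer rib on top; grip from above at any yaw, 30 N or more so as not to slip. Keep fingertips over 115 mm: below are a small dark jammed block and a grey bridge 28 x 104 mm, top at 100 mm. z up, x along the pointer.
- stay_knob (a joint): Turn of the like knob on the clamp that holds a thin black tube (19 mm thick, 160 mm long), rad: 0 at the start, grows anticlockwise. Not to be turned. The clamp is of the same size and at least 200 mm from the seized one, axis to axis.
- bare_knob (a joint): Turn of the like knob on the clamp that holds nothing, rad: 0 at the start, grows anticlockwise. Not to be turned. Also at least 200 mm away.

How it is judged (in metres and radians):
On the way:
1. the knob over the head tube has been broken loose (turned more than 20 degrees) (value of joint head_knob above 0.35 rad), for 0.1 s.
At the end, for the whole second after the job is handed in: the head tube clamp's knob stands still, released, a quarter turn (60 to 120 degrees) anticlockwise of where it started; the other two knobs are within 10 degrees of where they were (value of joint head_knob between 1.05 and 2.1 rad and velocity of joint head_knob between -0.05 and 0.05 rad/s and value of joint each of stay_knob, bare_knob below 0.17 rad); the robot touches nothing.
It fails at once if the knob of another clamp is turned by more than 10 degrees (value of joint any of stay_knob, bare_knob above 0.17 rad).
It also fails if it takes over 30 s, if anything falls off the work surface, if the arm or the gripper's body presses on something with over 40 N, if the wrist force passes 120 N, or if a joint passes its speed limit or range.

## Working session

There is one attempt and no reset: what is moved stays moved. The work goes in short steps, Python scripts to look and compute and a tool call to move; the robot and the scene stay as the last step left them, time stands still between calls to the robot, and variables do not carry over. Pictures are saved under pics/ and viewed, and the job is handed in when it is done.

Besides the shell and the picture viewer there is one more tool, called after "Emit:" by a JSON object that holds its "api" and its "payload". play_rows: Moves the arm, as the interface text tells. Its arguments: {"type":"object","properties":{"commands":{"type":"array"},"squeeze":{"type":"number"}},"required":["commands"]}

```bash
mkdir -p pics
python3 - <<'E'
from rig import env, optics, order, finder
import cv2
s=env.observe(); print(s)
for n in("top","side"):
    im=optics.get_image(n); cv2.imwrite(f"pics/{n}0.png",im["color"]); print(n,im["cam_to_world"],im["fov_y"])
    for t in("head_knob","head_knob_grip","stay_knob","bare_knob"):
        print(t,[(r["conf"],r["point"]) for r in finder.boxes_of(n,t)][:4])
E
```

```text
{'time_s': 0.0, 'q': array([-8.04012732e+01,  2.18417398e+01,  7.43835674e+01,  1.90826728e-03,
        8.38588243e+01, -1.23363683e+01]), 'qvel': array([ 0.01936175,  0.01593017,  0.04613012, -0.00565605,  0.03267772,
        0.00557213]), 'joint_efforts': array([-1.89967868e-03, -4.48467278e+01, -2.31280178e+01, -3.06834736e-04,
        4.68593702e-03,  2.73862315e-05]), 'position': array([ 0.2054109 , -0.50991694,  0.24471172]), 'tool_rot': array([[ 9.27608992e-01,  3.73552557e-01, -2.12195410e-04],
       [ 3.73552457e-01, -9.27607918e-01,  1.45333514e-03],
       [ 3.46062914e-04, -1.42739286e-03, -9.99998921e-01]]), 'ft_force': array([-0.73083097, -0.13827579, -0.07081413]), 'wrist_torque': array([-0.0118452 ,  0.00345173,  0.06254825]), 'grip_width': 0.08547058686219869}
top [[-0.0217381  -0.98917522  0.14512007  0.42813813]
 [-0.99909315  0.016178   -0.03938471  0.02197419]
 [ 0.03661063 -0.14584462 -0.98862987  0.91392461]
 [ 0.          0.          0.          1.        ]] 56.89281582537598
head_knob [(0.8, [0.5828, 0.0053, 0.1486]), (0.36, [0.5069, 0.3079, 0.1484])]
head_knob_grip [(0.84, [0.5818, 0.0081, 0.1465])]
stay_knob [(0.56, [0.4479, -0.2617, 0.1455])]
bare_knob [(0.67, [0.5051, 0.3081, 0.1473])]
side [[-0.70931154 -0.49624363  0.50061901  0.00398324]
 [-0.70485073  0.50729172 -0.49582311  0.51582833]
 [-0.00791082 -0.70455473 -0.70960556  0.91771451]
 [ 0.          0.          0.          1.        ]] 48.14899593186247
head_knob [(0.62, [0.578, 0.0127, 0.146])]
head_knob_grip [(0.81, [0.5775, 0.0104, 0.1493])]
stay_knob [(0.89, [0.4379, -0.2576, 0.1434])]
bare_knob [(0.78, [0.4993, 0.3122, 0.1457])]
```

View pics/top0.png

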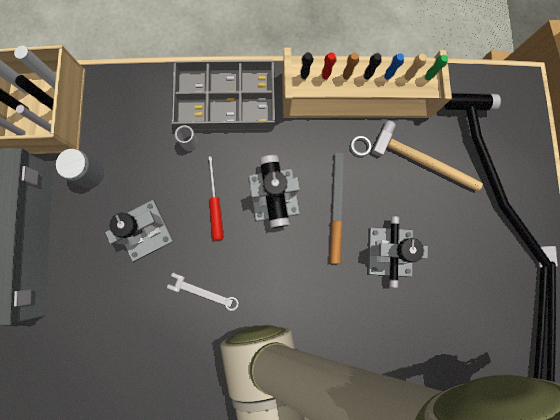

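View pics/side0.png

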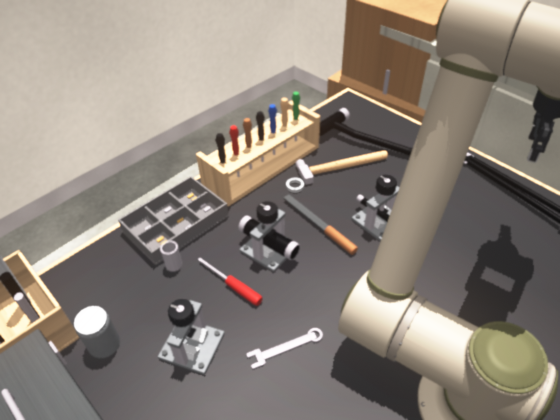

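The top view shows the fat head-tube clamp with its knob at about (275,183). The thin-tube clamp's knob is at (412,250) and the empty clamp's at (123,225). Next I'll refine the knob axis from the depth images.

```bash
cat > h.py <<'E'
import numpy as np,cv2
def cloud(im):
    H,W=im["range_z"].shape
    f=H/2/np.tan(np.radians(im["fov_y"]/2))
    K=np.array([[f,0,im["cx"]],[0,f,im["cy"]],[0,0,1]])
    u,v=np.meshgrid(np.arange(W),np.arange(H))
    p=np.stack([u,v],-1).reshape(-1,1,2).astype(np.float64)
    n=cv2.undistortPoints(p,K,np.array(im["dist_coeffs"],float)).reshape(H,W,2)
    z=im["range_z"][...,None]
    c=np.concatenate([n*z,z],-1)
    T=np.array(im["cam_to_world"])
    P=c@T[:3,:3].T+T[:3,3]
    P[z[...,0]==0]=np.nan
    return P
E
python3 - <<'E'
from rig import env, optics
from h import *
for n in("top","side"):
    im=optics.get_image(n);P=cloud(im)
    m=(abs(P[...,0]-.58)<.045)&(abs(P[...,1]-.008)<.045)&(P[...,2]>.138)
    Q=P[m]; print(n,m.sum(),np.median(Q,0),Q.min(0),Q.max(0))
    t=Q[abs(Q[:,2]-np.median(Q[:,2]))<.004]
    print(cv2.minEnclosingCircle(t[:,:2].astype(np.float32)),t[:,2].mean())
    m=(abs(P[...,0]-.58)<.12)&(abs(P[...,1]-.008)<.12)&(P[...,2]>.14);print(m.sum())
    ys,xs=np.where(m);c=im["color"][max(0,ys.min()-40):ys.max()+40,max(0,xs.min()-40):xs.max()+40]
    cv2.imwrite(f"pics/{n}_crop.png",cv2.resize(c,None,fx=5,fy=5,interpolation=cv2.INTER_CUBIC)[:600,:800])
E
```

```text
top 464 [0.58517488 0.00271759 0.14870516] [ 0.56145514 -0.02177708  0.13849591] [0.61090007 0.02699243 0.15427146]
((0.5862717628479004, 0.002301763743162155), 0.025354797020554543) 0.14868975876957488
455
side 301 [0.58092842 0.00605709 0.14907011] [ 0.55876791 -0.02158968  0.1380495 ] [0.61012441 0.02699262 0.15337211]
((0.5844917893409729, 0.0025312446523457766), 0.025827206671237946) 0.14938414990217716
288
```

View pics/top_crop.png

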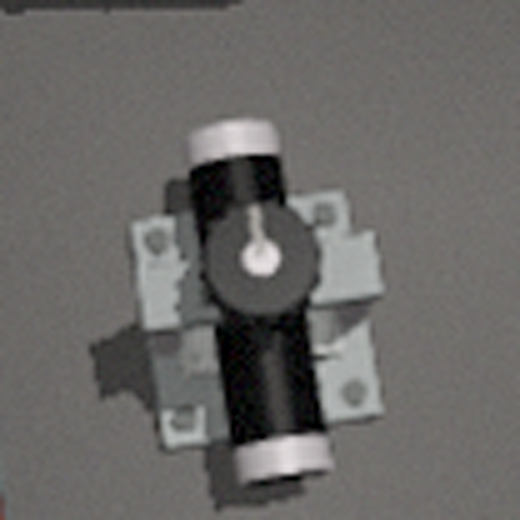

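The knob axis is at about (0.5855, 0.0025) with its top at 0.148, and both cameras agree to about 2 mm. Keeping the current yaw leaves enough last-joint range for a quarter turn. I'll move above the knob first.

Emit:
{"api": "play_rows", "payload": {"commands": [{"grip":-1,"x":0.0453,"y":-0.0278},{"x":0.0453,"y":-0.0278},{"x":0.0453,"y":-0.0278},{"x":0.0453,"y":-0.0278},{"x":0.0453,"y":-0.0278},{"x":0.0453,"y":-0.0278},{"x":0.0453,"y":-0.0278},{"x":0.0453,"y":-0.0278},{"x":0.0453,"y":-0.0278},{"x":0.0453,"y":-0.0278},{"x":0.0453,"y":-0.0278},{"x":0.0453,"y":-0.0278}], "squeeze": 80}}

```text
invalid input at $.commands[0]: expected keys grip, x, y, z, rx, ry, rz
```

Emit:
{"api": "play_rows", "payload": {"commands": [{"x":0},{"x":0}]}}

```text
invalid input at $.commands[0]: expected keys grip, x, y, z, rx, ry, rz
```

Emit:
{"api": "play_rows", "payload": {"commands": [{"grip":-1,"x":0.0453,"y":-0.0278,"z":0,"rx":0,"ry":0,"rz":0},{"grip":-1,"x":0.0453,"y":-0.0278,"z":0,"rx":0,"ry":0,"rz":0},{"grip":-1,"x":0.0453,"y":-0.0278,"z":0,"rx":0,"ry":0,"rz":0},{"grip":-1,"x":0.0453,"y":-0.0278,"z":0,"rx":0,"ry":0,"rz":0},{"grip":-1,"x":0.0453,"y":-0.0278,"z":0,"rx":0,"ry":0,"rz":0},{"grip":-1,"x":0.0453,"y":-0.0278,"z":0,"rx":0,"ry":0,"rz":0},{"grip":-1,"x":0.0453,"y":-0.0278,"z":0,"rx":0,"ry":0,"rz":0},{"grip":-1,"x":0.0453,"y":-0.0278,"z":0,"rx":0,"ry":0,"rz":0},{"grip":-1,"x":0.0453,"y":-0.0278,"z":0,"rx":0,"ry":0,"rz":0},{"grip":-1,"x":0.0453,"y":-0.0278,"z":0,"rx":0,"ry":0,"rz":0},{"grip":-1,"x":0.0453,"y":-0.0278,"z":0,"rx":0,"ry":0,"rz":0},{"grip":-1,"x":0.0453,"y":-0.0278,"z":0,"rx":0,"ry":0,"rz":0}], "squeeze": 80}}

```text
time_s: 2.1
position: [0.586, 0.0039, 0.2454]
tool_rot: [[0.928, 0.374, 0.0], [0.374, -0.928, -0.0], [0.0, 0.0, -1.0]]
ft_force: [0.4, -1.0, 0.8]
grip_width: 0.0858
```

Emit:
{"api": "play_rows", "payload": {"commands": [{"grip":-1,"x":0,"y":0,"z":0,"rx":0,"ry":0,"rz":0},{"grip":-1,"x":0,"y":0,"z":0,"rx":0,"ry":0,"rz":0}]}}

```text
time_s: 2.35
position: [0.5848, 0.0021, 0.2451]
tool_rot: [[0.928, 0.374, -0.001], [0.374, -0.928, -0.0], [-0.001, -0.0, -1.0]]
ft_force: [-0.2, -1.0, -0.3]
grip_width: 0.0854
```

Run:
```python
from rig import env
import numpy as np
s=env.observe(); R=s["tool_rot"];print(s["time_s"],s["q"],s["position"],R, s["ft_force"])
print(R.T@(np.array([.5855,.0025,.133])-s["position"]))
```

```text
2.35 [-1.13752213e+01  2.53678829e+01  6.85554117e+01 -1.50473751e-02
  8.61062707e+01  5.66815438e+01] [0.58482231 0.00213159 0.24514981] [[ 9.27547686e-01  3.73704400e-01 -5.57552324e-04]
 [ 3.73704373e-01 -9.27547852e-01 -1.55098761e-04]
 [-5.75117550e-04 -6.44982451e-05 -9.99999833e-01]] [-0.2330096  -1.04899589 -0.28926453]
[ 8.30767500e-04 -8.12313195e-05  1.12149357e-01]
```

Emit:
{"api": "play_rows", "payload": {"commands": [{"grip":-1,"x":0.0008,"y":0,"z":0.025,"rx":0,"ry":0,"rz":0},{"grip":-1,"x":0,"y":0,"z":0.025,"rx":0,"ry":0,"rz":0},{"grip":-1,"x":0,"y":0,"z":0.02,"rx":0,"ry":0,"rz":0},{"grip":-1,"x":0,"y":0,"z":0.02,"rx":0,"ry":0,"rz":0},{"grip":-1,"x":0,"y":0,"z":0.012,"rx":0,"ry":0,"rz":0},{"grip":-1,"x":0,"y":0,"z":0.01,"rx":0,"ry":0,"rz":0},{"grip":-1,"x":0,"y":0,"z":0,"rx":0,"ry":0,"rz":0},{"grip":-1,"x":0,"y":0,"z":0,"rx":0,"ry":0,"rz":0}]}}

```text
time_s: 3.35
position: [0.5861, 0.0025, 0.1339]
tool_rot: [[0.928, 0.373, 0.001], [0.373, -0.928, -0.0], [0.001, 0.001, -1.0]]
ft_force: [0.5, -0.4, -0.5]
grip_width: 0.0855
```

Emit:
{"api": "play_rows", "payload": {"commands": [{"grip":1,"x":0,"y":0,"z":0,"rx":0,"ry":0,"rz":0},{"grip":1,"x":0,"y":0,"z":0,"rx":0,"ry":0,"rz":0},{"grip":1,"x":0,"y":0,"z":0,"rx":0,"ry":0,"rz":0},{"grip":1,"x":0,"y":0,"z":0,"rx":0,"ry":0,"rz":0},{"grip":1,"x":0,"y":0,"z":0,"rx":0,"ry":0,"rz":0},{"grip":1,"x":0,"y":0,"z":0,"rx":0,"ry":0,"rz":0},{"grip":1,"x":0,"y":0,"z":0,"rx":0,"ry":0,"rz":0},{"grip":1,"x":0,"y":0,"z":0,"rx":0,"ry":0,"rz":0}], "squeeze": 80}}

```text
time_s: 4.35
position: [0.5856, 0.0035, 0.1341]
tool_rot: [[0.927, 0.374, 0.0], [0.374, -0.927, 0.001], [0.001, -0.001, -1.0]]
ft_force: [-2.8, 4.8, 5.7]
grip_width: 0.0462
```

Run:
```python
from rig import env,optics
import cv2
s=env.observe();print(s["time_s"],s["q"],s["position"],s["tool_rot"], s["ft_force"],s["wrist_torque"],s["grip_width"])
im=optics.get_image("side");cv2.imwrite("pics/s1.png",cv2.resize(im["color"][140:300,180:380],None,fx=3.5,fy=3.5))
```

```text
4.35 [-1.12621846e+01  3.09811527e+01  7.82838624e+01  6.86429056e-02
  7.07353299e+01  5.67576366e+01] [0.5856017  0.00347494 0.13410115] [[ 9.27461200e-01  3.73919345e-01  2.15190276e-04]
 [ 3.73918901e-01 -9.27460739e-01  1.11031345e-03]
 [ 6.14748209e-04 -9.49308929e-04 -9.99999360e-01]] [-2.82104262  4.84562511  5.65066908] [ 0.56926251  0.45253723 -0.0133369 ] 0.046166961652927926
```

View pics/s1.png

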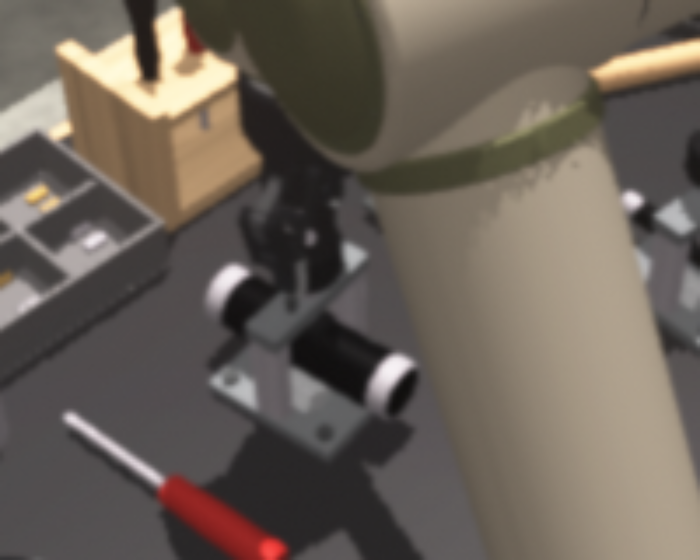

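The side view shows the jaws on the knob, above the bridge, with an opening of 46 mm. Next is the breakaway twist: anticlockwise from above is −rz, because tool z points down.

Emit:
{"api": "play_rows", "payload": {"commands": [{"grip":1,"x":0,"y":0,"z":0,"rx":0,"ry":0,"rz":-0.12},{"grip":1,"x":0,"y":0,"z":0,"rx":0,"ry":0,"rz":-0.12}]}}

```text
time_s: 4.65
position: [0.5857, 0.0034, 0.1341]
tool_rot: [[0.81, 0.586, 0.001], [0.586, -0.81, 0.001], [0.001, -0.001, -1.0]]
ft_force: [-2.3, 4.0, 5.8]
grip_width: 0.0461
```

```bash
cat > st.py <<'E'
from rig import env
import numpy as np
s=env.observe();R=s["tool_rot"];print(s["time_s"],s["q"].round(1),s["position"].round(4),"yaw",np.arctan2(R[1,0],R[0,0]),"tilt",R[:,2].round(4), s["ft_force"].round(1),s["wrist_torque"].round(3),s["grip_width"])
E
python3 st.py
```

```text
4.65 [-11.3  31.   78.3   0.1  70.7  42.8] [0.5857 0.0034 0.1341] yaw 0.6261746769268844 tilt [ 6.0e-04  1.3e-03 -1.0e+00] [-2.3  4.   5.8] [ 0.556  0.247 -0.448] 0.0461483881638848
```

The wrist moment is 0.45 N m, so the grip holds and the knob is turning. I'll carry on.

Emit:
{"api": "play_rows", "payload": {"commands": [{"grip":1,"x":0,"y":0,"z":0,"rx":0,"ry":0,"rz":-0.14},{"grip":1,"x":0,"y":0,"z":0,"rx":0,"ry":0,"rz":-0.12},{"grip":1,"x":0,"y":0,"z":0,"rx":0,"ry":0,"rz":0},{"grip":1,"x":0,"y":0,"z":0,"rx":0,"ry":0,"rz":0}]}}

```text
time_s: 5.15
position: [0.5858, 0.0033, 0.1341]
tool_rot: [[0.635, 0.772, 0.001], [0.772, -0.635, 0.001], [0.001, 0.0, -1.0]]
ft_force: [-2.6, 3.2, 5.8]
grip_width: 0.0458
```

```bash
python3 st.py
```

```text
5.15 [-11.3  31.   78.3   0.1  70.7  28.1] [0.5858 0.0033 0.1341] yaw 0.8824187382279923 tilt [ 7.e-04  8.e-04 -1.e+00] [-2.6  3.2  5.8] [0.53  0.304 0.054] 0.045805401604181555
```

The moment has dropped to almost zero after 0.50 rad of tool turn, so the knob has broken loose. About 1.1 rad remains.

Emit:
{"api": "play_rows", "payload": {"commands": [{"grip":1,"x":0,"y":0,"z":0,"rx":0,"ry":0,"rz":-0.12},{"grip":1,"x":0,"y":0,"z":0,"rx":0,"ry":0,"rz":-0.14},{"grip":1,"x":0,"y":0,"z":0,"rx":0,"ry":0,"rz":-0.14},{"grip":1,"x":0,"y":0,"z":0,"rx":0,"ry":0,"rz":-0.14},{"grip":1,"x":0,"y":0,"z":0,"rx":0,"ry":0,"rz":-0.14},{"grip":1,"x":0,"y":0,"z":0,"rx":0,"ry":0,"rz":-0.14},{"grip":1,"x":0,"y":0,"z":0,"rx":0,"ry":0,"rz":-0.14},{"grip":1,"x":0,"y":0,"z":0,"rx":0,"ry":0,"rz":-0.12},{"grip":1,"x":0,"y":0,"z":0,"rx":0,"ry":0,"rz":0},{"grip":1,"x":0,"y":0,"z":0,"rx":0,"ry":0,"rz":0}]}}

```text
time_s: 6.4
position: [0.5864, 0.0032, 0.1341]
tool_rot: [[-0.379, 0.925, 0.002], [0.925, 0.379, 0.001], [0.0, 0.002, -1.0]]
ft_force: [0.5, 4.4, 5.3]
grip_width: 0.0456
```

```bash
python3 st.py
```

```text
6.4 [-11.3  31.   78.2   0.1  70.6 -33.6] [0.5864 0.0032 0.1341] yaw 1.9596156069190815 tilt [ 2.2e-03  9.0e-04 -1.0e+00] [0.5 4.4 5.3] [ 0.878 -0.259 -0.005] 0.0456390456539455
```

The tool has turned 1.58 rad. Now I'll open the jaws and rise straight up.

Emit:
{"api": "play_rows", "payload": {"commands": [{"grip":-1,"x":0,"y":0,"z":0,"rx":0,"ry":0,"rz":0},{"grip":-1,"x":0,"y":0,"z":0,"rx":0,"ry":0,"rz":0},{"grip":-1,"x":0,"y":0,"z":0,"rx":0,"ry":0,"rz":0},{"grip":-1,"x":0,"y":0,"z":0,"rx":0,"ry":0,"rz":0},{"grip":-1,"x":0,"y":0,"z":0,"rx":0,"ry":0,"rz":0},{"grip":-1,"x":0,"y":0,"z":0,"rx":0,"ry":0,"rz":0}]}}

```text
time_s: 7.15
position: [0.5858, 0.0026, 0.1333]
tool_rot: [[-0.382, 0.924, -0.0], [0.924, 0.382, -0.0], [-0.0, -0.0, -1.0]]
ft_force: [-0.3, -0.1, 0.5]
grip_width: 0.0854
```

Emit:
{"api": "play_rows", "payload": {"commands": [{"grip":-1,"x":0,"y":0,"z":-0.01,"rx":0,"ry":0,"rz":0},{"grip":-1,"x":0,"y":0,"z":-0.02,"rx":0,"ry":0,"rz":0},{"grip":-1,"x":0,"y":0,"z":-0.03,"rx":0,"ry":0,"rz":0},{"grip":-1,"x":0,"y":0,"z":-0.03,"rx":0,"ry":0,"rz":0},{"grip":-1,"x":0,"y":0,"z":-0.03,"rx":0,"ry":0,"rz":0}]}}

```text
time_s: 7.78
position: [0.5857, 0.0027, 0.2552]
tool_rot: [[-0.382, 0.924, 0.001], [0.924, 0.382, -0.0], [-0.0, 0.001, -1.0]]
ft_force: [0.2, -0.8, -0.6]
grip_width: 0.0855
```

Emit:
{"api": "play_rows", "payload": {"commands": [{"grip":-1,"x":-0.027,"y":-0.045,"z":0,"rx":0,"ry":0,"rz":0},{"grip":-1,"x":-0.027,"y":-0.045,"z":0,"rx":0,"ry":0,"rz":0},{"grip":-1,"x":-0.027,"y":-0.045,"z":0,"rx":0,"ry":0,"rz":0},{"grip":-1,"x":-0.027,"y":-0.045,"z":0,"rx":0,"ry":0,"rz":0},{"grip":-1,"x":-0.027,"y":-0.045,"z":0,"rx":0,"ry":0,"rz":0},{"grip":-1,"x":-0.027,"y":-0.045,"z":0,"rx":0,"ry":0,"rz":0},{"grip":-1,"x":-0.027,"y":-0.045,"z":0,"rx":0,"ry":0,"rz":0},{"grip":-1,"x":-0.027,"y":-0.045,"z":0,"rx":0,"ry":0,"rz":0},{"grip":-1,"x":-0.027,"y":-0.045,"z":0,"rx":0,"ry":0,"rz":0},{"grip":-1,"x":0,"y":0,"z":0,"rx":0,"ry":0,"rz":0},{"grip":-1,"x":0,"y":0,"z":0,"rx":0,"ry":0,"rz":0}]}}

```text
time_s: 9.15
position: [0.3045, -0.3764, 0.2538]
tool_rot: [[-0.382, 0.924, 0.0], [0.924, 0.382, -0.0], [-0.0, 0.0, -1.0]]
ft_force: [-0.9, -0.2, -0.8]
grip_width: 0.0856
```

```bash
python3 st.py
python3 - <<'E'
from rig import optics
import cv2,numpy as np
im=optics.get_image("top")["color"];a=cv2.resize(im[130:240,220:330],None,fx=5,fy=5,interpolation=cv2.INTER_CUBIC)
cv2.imwrite("pics/t2.png",a);cv2.imwrite("pics/t2f.png",im)
E
```

```text
9.15 [-65.1  14.8  83.4   0.   81.8 -87.5] [ 0.3045 -0.3764  0.2538] yaw 1.9625128386357515 tilt [ 4.e-04 -2.e-04 -1.e+00] [-0.9 -0.2 -0.8] [ 0.003 -0.001 -0.003] 0.08564823918240916
```

View pics/t2.png

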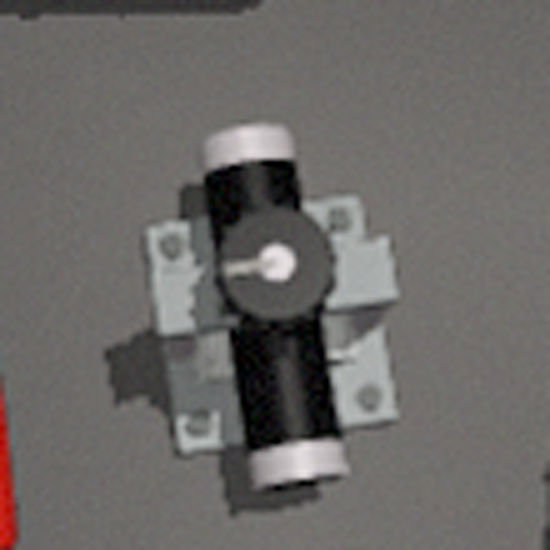

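View pics/t2f.png

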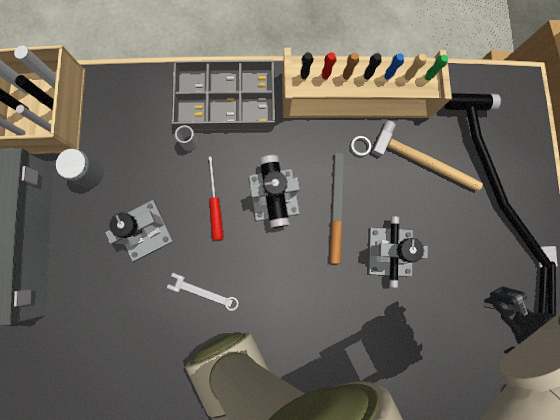

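The head-clamp pointer at (275,183) now points left, where it pointed up before, so it has turned about 90° anticlockwise. The other two clamps look unchanged, and the arm is clear of everything and still.

```bash
python3 -c "
from rig import order
print(order.close_job())"
```

```text
the job is handed in; nothing more can be done
None
```

I gripped the head-tube clamp's knob with 80 N, broke it loose anticlockwise and turned it about a quarter turn. I then let go, moved the arm clear and handed the job in after about 9 s of the 30 s allowed.

- **Breakaway:** the wrist moment was about 0.45 N m at first. It had dropped to nearly zero by the time the tool had turned 0.5 rad.
- **Turn:** the tool turned 1.58 rad in all. In the last top picture the pointer has moved from "up" to "left", about 90° anticlockwise, so the knob followed the jaws without visible slip.
- **End state:** the other two knobs look unchanged in the full picture; I did not measure their angles. The arm is still, and the force reading is close to zero.

No check failed or disagreed. My first two move calls were refused because they left out some fields, and nothing moved.

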